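Bring the swivel vise back to zero and lock it

ROBOT

A 7-joint arm with a two-finger parallel gripper is mounted at the origin on the work surface. World frame = base frame: x ahead of the robot, y to its left, z up, the work surface at z = 0. Lengths are in m, angles in rad, forces in N, time in s.
With the tool pointing down it reaches from about 0.4 to 0.875 m from the base axis. Payload 19.3 kg.
Tool frame: the origin (TCP) lies at the very end of the fingers, on their centre line; the grasp point (between the pads) lies 19 mm behind it; z points along the fingers, y is the line along which they close (so a half turn about z gives the same grasp; the last joint's range is limited). The gripper opens to 85 mm and grips with 20 to 120 N. Pads are 22 mm wide; open, the fingers measure 114 mm over their backs; the gripper's body (76 mm by 85 mm) begins 54 mm behind the grasp point. The pads swing forward as they close: fully open they stand 13 mm farther back than shut.
Start: joints at [1.066, 0.521, -0.036, 1.599, 0.021, 1.021, -0.113], TCP at [0.263, -0.567, 0.231] pointing down, gripper open.
Joint ranges: [-2.91, 2.91], [-0.3, 2.13], [-1.5, 1.42], [0.17, 2.43], [-1.26, 4.41], [0.16, 1.93], [-2.52, 2.52]. Speed limits (rad/s): [1.89, 1.89, 2.39, 2.39, 3.01, 3.01, 3.01].

INTERFACE

Orientations are given as [roll, pitch, yaw] about the fixed x, y, z axes, in that order (R = Rz(yaw) Ry(pitch) Rx(roll)).
In Python, from workcell import bot gives the robot as it stands.
- The arm moves only by the tool jog_arm, never from a script. Its argument "motion" is a list of rows, each a list of 5 numbers: the shift along the tool's x, y, z scaled (see below), then the turn about the tool's z scaled (see below), then the opening, from 0 (shut) to 1 (fully open). A call has 1 to 12 rows; each row shifts and turns the commanded pose from where the row before left it, along the tool's axes as they then stand; what a row does not reach is not made up. The controller multiplies each number of a shift by 30 mm and each number of a turn by 0.08 rad. A row lasts 1/10 s, in which the tool goes at most 50 mm and 8.59 degrees, less where a joint would pass 70% of its speed; a pose out of reach is approached as far as the arm can. A call with a number of a shift or a turn outside -1 to 1 is refused whole. A call with a gripper value outside its range is refused whole. The fingers move at their own pace and stop on an object; "newtons" is the grip in N (left out, the last holds). Time passes only in rows, so rows that do not move let the fingers close. It gives the time, the measured TCP pose, the force, the opening and the grip force at its end, in the units of the state.
- bot.observe(): the state, without advancing time (a new reading comes with each control period).
- bot.grab_frame(name): name is "scene" or "top"; returns a dict with "pixels" (480x640x3 uint8, red, green, blue), "fovy" (degrees; the focal length in pixels is half the picture's height over the tangent of half this angle, whatever the lens; pixels are square), "cx", "cy" (the principal point, pixels), "rvec" (rotation vector, rad) and "tvec" (3), from world to camera coordinates, as OpenCV has them. Camera axes: x right, y down, z forward; pixel columns grow to the right and rows downward; lengths in m; the calibration is good to about 2 mm. A picture is of the moment at which its call begins. There is no depth.
- bot.job_done(): hands the job in; it is judged then, once.
The state is a dict: "clock": time; "qpos": joint angles; "qd": joint speeds; "joint_efforts": joint torques, N m; "position": TCP position; "tool_rot": TCP orientation; "force": force on the tool from outside, world axes, zero at the start; "moment": the same for the moment, N m; "grip_width": finger opening in m; "finger_force": force on a finger pad.
Only numpy, scipy, OpenCV 4.12 (cv2) and the standard library are available. Lean on these libraries where they do the work, as an engineer would, in place of code of your own. Each camera call takes 0.05 s, during which the arm holds its last target. There are 200 camera calls.

TASK

The bench vise has been left swung round on its swivel base and locked. With the fingertips only, pushing gently and grasping nothing, push its lock lever about a quarter turn counter-clockwise (seen from above) to slacken the clamp, push the vise round until the white pointer line on its turning flange meets the red zero mark on its base, and then push the lever back clockwise until it is tight again at its stop. Do not disturb the spray can, oil bottle, red cap and hammer that stand around.

Things in the scene. Friction and masses are not known exactly. Their poses are not given: they have to be found in the camera images.
- vise_board: Plywood board 300 x 360 x 28 mm, fixed on the bench. Origin on the bench surface straight under the vise's swivel axis; x: where the vise looks at zero, y: left of that, z up. It covers x -145..155, y -160..200 mm. On it the round rust-red swivel base casting, radius 85 mm, top 46 mm above the bench, with four bolted feet and, at the left (+y), a clamp lug.
- swivel_axis (a point): Point on the vertical axis about which the vise turns, 46 mm above the bench. The vise is 80 mm wide at the jaws and about 260 mm long; parts reach 168 mm in front of the swivel axis (tommy bar) and 90 mm behind it; jaw tops at 157 mm and the clamped aluminium plate's top at 173 mm above the bench.
- vise (a joint): Angle of the vise on its base, rad: 0 with the pointer on the zero mark and the jaws looking along the board's x axis; positive counter-clockwise from above; negative = jaws swung to the board's right (-y). Starts at -0.90 to -0.35 (range -1.1 to 0.6). Unlocked it takes about 0.6 Nm (6 N at the side of the moving jaw) and stays where it is left; locked it holds against more than 3 Nm.
- jaw_right (a point): Middle of the flat right side face of the moving (front) jaw, 98.5 mm in front of the swivel axis, 40 mm right of the vise's centre line, 138 mm above the bench. The face is 33 mm long and runs from 115 to 155 mm above the bench. Pushing it straight on turns the vise in the positive direction.
- jaw_left (a point): The same on the left side of the moving jaw; pushing it turns the vise in the negative direction.
- anvil_end (a point): Middle of the rear end of the vise body, 90 mm behind the swivel axis, 125 mm above the bench.
- pointer (a point): White pointer line, 20 x 6 mm, on top of the vise's round turning flange (radius 66 mm, top 58 mm above the bench), at the vise's right side, 60 mm from the swivel axis; it turns with the vise.
- zero_mark (a point): Red zero mark, 18 x 6 mm, on the bare-metal scale face of the fixed base casting, at its right side (the board's -y direction), 75.5 mm from the swivel axis, among thin black marks every 15 degrees.
- lock_lever (a joint): Angle of the lock lever, rad: 0 tight, against its stop; grows counter-clockwise from above to 1.6, slack, against the other stop. It starts tight, at 0 to 0.1. Its thread pulls a steel clamp dog down on the vise's flange: the clamp bites below about 0.5, the vise is free above. It takes 6 to 10 N near the ball and stays where it is left.
- lever_axis (a point): Point on the vertical axis of the lock lever, on the clamp lug 95 mm to the left (+y) of the swivel axis, 95 mm above the bench. The hub is 28 mm across, its top at 99 mm.
- lever_ball (a point): Centre of the black ball, 25 mm across, at the lever's end, 83 mm from the lever axis, 104 mm above the bench. The arm is a dark round bar 11 mm thick, rising from 84 mm high at the hub to 102 mm at the ball; the board below is at 28 mm. At joint value 0 the arm points 0.35 rad (20 degrees) to the left of the board's x axis, at 1.6 it points 112 degrees to the left of it.
- spray_can: Bystander: white spray can, 52 mm across, 160 mm tall, on the bench to the left of the board. Origin at the centre of its underside.
- oil_bottle: Bystander: green oil bottle, 54 mm across, 140 mm tall, on the bench to the right of the board, towards the rear. Origin at the centre of its underside.
- red_cap: Bystander: loose red screw cap, 42 mm across, 20 mm tall, on the board's rear right part. Origin at the centre of its underside.
- hammer: Bystander: hammer 260 mm long, lying on the bench to the right of the board. Origin on the bench below its middle.

How it is judged:
On the way, in this order (a step that is already met when the one before it is completed fails the run):
1. the lock lever is pushed to slack (past 0.9 rad) before the vise is moved (its jaw within 12 mm of where it started) (value of joint lock_lever above 0.9 rad and distance of jaw_right from where it was at the start of the episode below 0.012 m), for 0.1 s.
2. with the lever still slack (above 0.6 rad) the vise is brought to zero within 0.07 rad (4 degrees) (value of joint lock_lever above 0.6 rad and value of joint vise between -0.07 and 0.07 rad), for 0.2 s.
At the end, for the whole second after the job is handed in: The vise rests within 0.07 rad (4 degrees) of zero, pointer on the zero mark; the lock lever is tight, at most 0.25 rad from its stop; the four bystanders are within 30 mm of where they stood (value of joint vise between -0.07 and 0.07 rad and value of joint lock_lever below 0.25 rad and velocity of joint vise between -0.03 and 0.03 rad/s and velocity of joint lock_lever between -0.05 and 0.05 rad/s and distance of each of spray_can, oil_bottle, red_cap, hammer from where it was at the start of the episode below 0.03 m); the robot touches nothing.
It fails at once if a bystander is lifted, carried, pushed more than 30 mm or knocked over (distance of any of spray_can, oil_bottle, red_cap, hammer from where it was at the start of the episode above 0.03 m or angle between any of spray_can, oil_bottle, red_cap's own z axis and vertical above 0.5 rad).
It fails at once if the lever or the vise is pinched or forced: the fingers press on it with more than 50 N in all (a push needs 6 to 10 N) (contact force between any of lock_lever, vise and the fingers above 50 N).
It also fails if it takes over 69 s, if anything falls off the work surface, if the arm or the gripper's body presses on something with over 40 N, if the wrist force passes 120 N, or if a joint passes its speed limit or range.

## Working session

There is one attempt and no reset: what is moved stays moved. The work goes in short steps, Python scripts to look and compute and a tool call to move; the robot and the scene stay as the last step left them, time stands still between calls to the robot, and variables do not carry over. Pictures are saved under pics/ and viewed, at most 10 in all, crops included, and the job is handed in when it is done.

Besides the shell and the picture viewer there is one more tool, called after "Emit:" by a JSON object that holds its "api" and its "payload", one argument or row to a line. jog_arm: Moves the arm, as the interface text tells. Shifts and turns lie within -1 to 1; 1 stands for 30 mm of shift or 0.08 rad of turn. Its arguments: {"type":"object","properties":{"motion":{"type":"array","items":{"type":"array","items":{"type":"number"}}},"newtons":{"type":"number"}},"required":["motion"]}

```bash
mkdir -p pics; cat > h.py <<'E'
import numpy as np, cv2
from workcell import bot
def cam(f):
    fl=240/np.tan(np.radians(f['fovy'])/2)
    K=np.array([[fl,0,f['cx']],[0,fl,f['cy']],[0,0,1]]);R=cv2.Rodrigues(np.array(f['rvec'],float))[0]
    return K,R,np.array(f['tvec'],float).reshape(3)
def ray(f,u,v,z):
    K,R,t=cam(f);c=-R.T@t;d=R.T@np.linalg.inv(K)@np.array([u,v,1.]);return c+d*(z-c[2])/d[2]
def proj(f,p):
    K,R,t=cam(f);q=K@(R@np.asarray(p,float)+t);return q[:2]/q[2]
def save(f,n): cv2.imwrite(f'pics/{n}.png',f['pixels'][:,:,::-1])
E
python3 - <<'E'
from h import *
s=bot.observe();print(s)
for n in('scene','top'):
    f=bot.grab_frame(n);save(f,n+'0');K,R,t=cam(f);print(n,f['fovy'],-R.T@t,R[2],[k for k in f])
E
```

```text
{'clock': 0.0, 'qpos': array([ 1.06578804,  0.52200277, -0.03631567,  1.600008  ,  0.02119815,
        1.02108394, -0.11279649]), 'qd': array([-3.18427856e-04, -8.14528546e-05, -1.12310604e-04, -1.55532623e-03,
       -4.39904328e-04, -5.84634823e-04, -2.11888940e-04]), 'joint_efforts': array([-1.65227789e-04, -9.27116847e+01,  1.97999910e+00, -3.69929731e+01,
        1.79258821e-02,  8.17714288e-03, -4.68872429e-05]), 'position': array([ 0.26309295, -0.56655916,  0.23073286]), 'tool_rot': array([-3.14047864e+00,  8.36796573e-05,  4.34790732e-01]), 'force': array([-0.17871069,  0.28794826, -0.38591071]), 'moment': array([ 0.00155857, -0.01196258,  0.00618245]), 'finger_force': 0.0, 'grip_width': 0.08504050631317156}
scene 46.1691298924831 [ 0.57192714 -0.69855189  0.85021461] [-0.00782084  0.69418975 -0.71974955] ['pixels', 'fovy', 'cx', 'cy', 'rvec', 'tvec']
top 44.05609715804876 [0.30939998 0.01285807 1.27879004] [ 0.20287131 -0.01970658 -0.97900709] ['pixels', 'fovy', 'cx', 'cy', 'rvec', 'tvec']
```

View pics/top0.png

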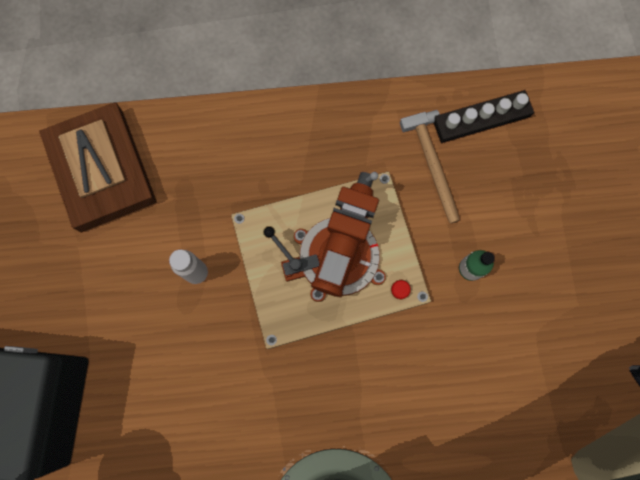

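View pics/scene0.png

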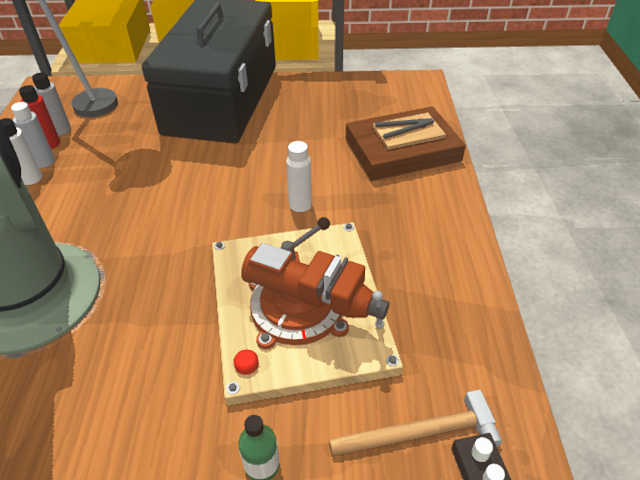

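The top view shows the board with corners at about (233,215), (389,173), (430,300) and (268,348). The lever ball is at (269,232), the white pointer near (365,264) and the red mark near (376,246). The can is at (188,265), the bottle at (478,264) and the cap at (401,289). The scene view agrees: pointer (281,322), zero mark (304,334), ball (323,223).

```bash
cat >> h.py <<'E'
def comps(m,amin=5):
    n,l,st,c=cv2.connectedComponentsWithStats(m.astype(np.uint8));return [(c[i].round(1),int(st[i,4])) for i in range(1,n) if st[i,4]>=amin]
def fit(A,B):
    A=np.array(A);B=np.array(B);a=A-A.mean(0);b=B-B.mean(0)
    th=np.arctan2((a[:,0]*b[:,1]-a[:,1]*b[:,0]).sum(),(a*b).sum());c,s=np.cos(th),np.sin(th);R=np.array([[c,-s],[s,c]])
    t=B.mean(0)-R@A.mean(0);return th,t,np.linalg.norm((A@R.T+t)-B,axis=1)
E
python3 - <<'E'
from h import *
M=np.array([[155,200],[155,-160],[-145,-160],[-145,200]])/1000
guess={'top':[(233,215),(389,173),(430,300),(268,348)],'scene':[(355,226),(400,372),(228,398),(213,240)]}
th0=None
for n in('top','scene'):
    f=bot.grab_frame(n);im=f['pixels'];hsv=cv2.cvtColor(im,cv2.COLOR_RGB2HSV);g=cv2.cvtColor(im,cv2.COLOR_RGB2GRAY)
    # fill board: light yellowish
    m=((hsv[...,2]>150)&(hsv[...,0]>14)&(hsv[...,0]<32)&(hsv[...,1]>40)&(hsv[...,1]<150)).astype(np.uint8)
    k,l,st,c=cv2.connectedComponentsWithStats(m);i=1+np.argmax(st[1:,4])
    pts=np.argwhere(l==i)[:,::-1].astype(np.float32)
    h=cv2.convexHull(pts);ap=cv2.approxPolyDP(h,8,True)[:,0];print(n,st[i],ap.tolist())
    W=[ray(f,*p,.028)[:2] for p in guess[n]];print(' guess fit',fit(M,W))
    th,t,_=fit(M,W)
    r=((hsv[...,0]<6)|(hsv[...,0]>174))&(hsv[...,1]>200)&(hsv[...,2]>150);print(' red',comps(r,4))
    w=(hsv[...,1]<40)&(hsv[...,2]>185);print(' white',comps(w,6))
    d=(hsv[...,2]<55);mm=np.zeros(d.shape,bool);u,v=(269,232) if n=='top' else (323,223);mm[v-14:v+15,u-14:u+15]=1;print(' dark',comps(d&mm,10))
    u=proj(f,[*t,.046]);print(' axis px',u)
E
```

```text
top [ 232  181  124  145 6892] [[355.0, 181.0], [338.0, 299.0], [262.0, 325.0], [232.0, 215.0]]
 guess fit (np.float64(0.1815930824295689), array([ 0.52523911, -0.06288106]), array([0.00389049, 0.00492564, 0.00555234, 0.00328662]))
 red [(array([400.7, 288.9]), 205)]
 white []
 dark [(array([268.9, 231.7]), 82)]
 axis px [340.17711427 255.54991251]
scene [  212   228   191   178 12789] [[401.0, 373.0], [226.0, 404.0], [212.0, 242.0], [311.0, 228.0], [386.0, 317.0]]
 guess fit (np.float64(0.15682948368359997), array([ 0.52751622, -0.06646862]), array([0.00795734, 0.00469932, 0.01023223, 0.005756  ]))
 red [(array([ 36.2, 100.9]), 43), (array([303.6, 334.4]), 18), (array([245.2, 361.2]), 435)]
 white [(array([266.8,  22.9]), 8), (array([545.3, 233.6]), 40701), (array([51.1, 58. ]), 53), (array([14.5, 73.7]), 1183), (array([241.7,  66.3]), 11), (array([51.8, 84.4]), 8), (array([596.5,  90.9]), 16), (array([589.4, 102.1]), 26), (array([ 18.8, 105.9]), 108), (array([ 32.7, 115.4]), 21), (array([ 14.2, 119.5]), 12), (array([ 18.3, 131.3]), 33), (array([ 12.6, 137.4]), 16), (array([297.2, 1
[... 346 characters left out ...]
 240.9]), 27), (array([222.7, 244.5]), 10), (array([270.2, 255.5]), 595), (array([215.7, 247. ]), 12), (array([589.5, 251.5]), 6), (array([332.1, 265.8]), 135), (array([622.9, 260.4]), 12), (array([608.9, 274.4]), 8), (array([625.9, 280.5]), 150), (array([602.1, 275.5]), 10), (array([638.3, 276.1]), 7), (array([636.5, 281.4]), 11), (array([377., 293.]), 25), (array([636.6, 294.6]), 10), (array([275.9, 328.7]), 370), (array([281. , 319.8]), 32), (array([264.3, 339.7]), 33), (array([394.7, 361.8]), 32), (array([232.3, 388. ]), 74), (array([482.8, 412.6]), 661), (array([483.2, 446.4]), 256), (array([494.9, 472. ]), 244), (array([591.1, 478.2]), 10)]
 dark []
 axis px [296.59696687 302.66211309]
```

```bash
python3 - <<'E'
from h import *
f=bot.grab_frame('top');g=bot.grab_frame('scene')
a=cv2.resize(f['pixels'][165:355,225:435],None,fx=2.85,fy=2.85,interpolation=3)
a=a[:,:598]
cv2.imwrite('pics/c1.png',a[:,:,::-1])
b=cv2.resize(g['pixels'][210:410,200:410],None,fx=2.85,fy=2.85,interpolation=3);cv2.imwrite('pics/c2.png',b[:,:,::-1])
P=lambda n,f,u,v,z:print(n,ray(f,u,v,z).round(4))
P('zero',g,303.6,334.4,.046);P('ptr',g,281,319.8,.058);P('ballT',f,268.9,231.7,.104);P('ballS',g,323,223.5,.104)
P('capT',f,400.7,288.9,.048);P('canTop',f,180,259,.16);P('canTopS',g,297,146,.16);P('botTop',f,488,258,.14);P('hubT',f,295,264,.099)
E
```

```text
zero [ 0.5408 -0.1359  0.046 ]
ptr [ 0.5017 -0.113   0.058 ]
ballT [0.5778 0.0795 0.104 ]
ballS [0.5779 0.0784 0.104 ]
capT [ 0.4426 -0.1809  0.048 ]
canTop [0.528  0.2499 0.16  ]
canTopS [0.5275 0.2509 0.16  ]
botTop [ 0.4763 -0.3433  0.14  ]
hubT [0.5075 0.0328 0.099 ]
```

View pics/c1.png

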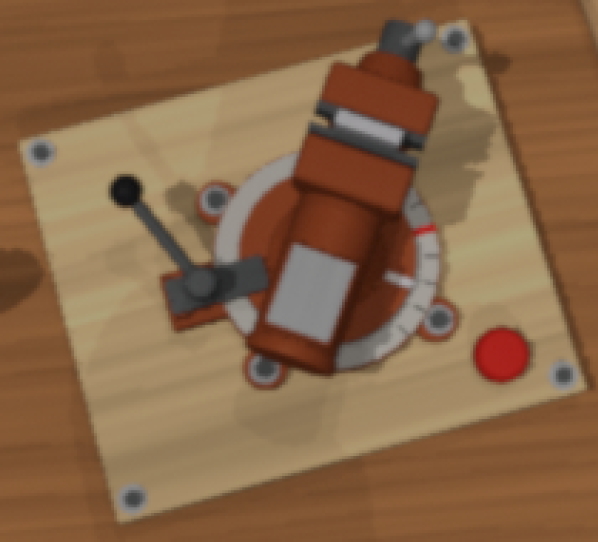

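View pics/c2.png

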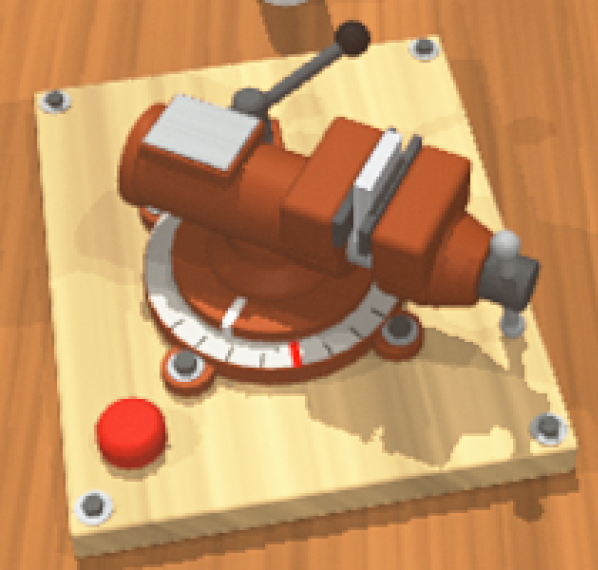

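The crops show board corners in c1 at (20,143), (468,20), (588,388) and (120,522). The hub is at (203,282), the pointer at (400,280) and the zero mark at (425,230). In c2 the corners are at (437,36), (576,442), (76,530) and (35,93).

```bash
python3 - <<'E'
from h import *
M=np.array([[155,200],[155,-160],[-145,-160],[-145,200]])/1000
f=bot.grab_frame('top');g=bot.grab_frame('scene')
a=[(225+x/2.85,165+y/2.85) for x,y in[(20,143),(468,20),(588,388),(120,522)]]
b=[(200+x/2.85,210+y/2.85) for x,y in[(437,36),(576,442),(76,530),(35,93)]]
WA=[ray(f,*p,.028)[:2] for p in a];WB=[ray(g,*p,.028)[:2] for p in b]
ze=ray(g,303.6,334.4,.046)[:2];hub=ray(f,296.2,263.9,.099)[:2]
for W in(WA,WB):print(fit(M,W))
A=np.vstack([M,M,[[0,-.0755]]*2,[[0,.095]]]);B=np.vstack([WA,WB,[ze]*2,[hub]])
th,t,r=fit(A,B);print(th,t,r)
R=np.array([[np.cos(th),-np.sin(th)],[np.sin(th),np.cos(th)]])
L=lambda n,p:print(n,(R.T@(np.array(p[:2])-t)).round(4))
p=R.T@(ray(g,281,319.8,.058)[:2]-t);print('vise',np.arctan2(p[1],p[0])+np.pi/2)
ba=R.T@(ray(f,268.9,231.7,.104)[:2]-t)-[0,.095];print('lever',np.arctan2(ba[1],ba[0])-.35,np.linalg.norm(ba))
L('tcp',bot.observe()['position']);L('can',(.5277,.2504));L('bot',(.4763,-.3433));L('cap',(.4426,-.1809));L('hub',hub)
np.savez('board.npz',th=th,t=t)
E
cat >> h.py <<'E'
try:
    d=np.load('board.npz');TH=float(d['th']);T=d['t']
    RB=np.array([[np.cos(TH),-np.sin(TH)],[np.sin(TH),np.cos(TH)]])
    def tob(p): return RB.T@(np.asarray(p)[:2]-T)
    def status():
        s=bot.observe();print(s['clock'],'board mm',(tob(s['position'])*1000).round(1),'z',s['position'][2].round(4),'yaw-th',round(s['tool_rot'][2]-TH,3),s['force'].round(1),s['grip_width'].round(3))
except FileNotFoundError: pass
E
```

```text
(np.float64(0.18116576642504806), array([ 0.52503662, -0.06266766]), array([0.00241358, 0.00231217, 0.00199769, 0.00252915]))
(np.float64(0.18177557729216826), array([ 0.5277607 , -0.06162026]), array([0.00472047, 0.00407441, 0.00492197, 0.00319784]))
0.18214983724714706 [ 0.52638245 -0.06213249] [0.00370745 0.0036246  0.00073451 0.00158965 0.00396345 0.00355961
 0.00614104 0.00400058 0.00090457 0.00090457 0.00196031]
vise -0.6331259823753896
lever 0.0796333030741011 0.08385402108193042
tcp [-0.3502 -0.4486]
can [0.0579 0.3071]
bot [-0.1002 -0.2674]
cap [-0.1039 -0.1016]
hub [-0.0019  0.0944]
```

Emit:
{"api": "jog_arm", "payload": {
  "motion": [
    [0,0,0,0.8,0],
    [0,0,0,0.8,0],
    [0,0,0,0.8,0],
    [0,0,0,0.76,0],
    [0.78,-1,-0.1,0,0],
    [0.78,-1,-0.1,0,0],
    [0.78,-1,-0.1,0,0],
    [0.78,-1,-0.1,0,0],
    [0.78,-1,-0.1,0,0],
    [0.78,-1,-0.1,0,0],
    [0,0,0,0,0]
  ],
  "newtons": 20
}}

```text
clock: 1.5
position: [0.3715, -0.3604, 0.2499]
tool_rot: [-3.141, -0.002, 0.188]
force: [-0.1, -0.4, -0.0]
grip_width: -0.0001
finger_force: 0.0
```

```bash
python3 -c "
from h import *
status()"
```

```text
Traceback (most recent call last):
  File "h.py", line 23, in status
    s=bot.observe();print(s['clock'],'board mm',(tob(s['position'])*1000).round(1),'z',s['position'][2].round(4),'yaw-th',round(s['tool_rot'][2]-TH,3),s['force'].round(1),s['grip_width'].round(3))
                                                                                                                                                                           ^^^^^^^^^^^^^^^^^^^^^
AttributeError: 'float' object has no attribute 'round'
```

Emit:
{"api": "jog_arm", "payload": {
  "motion": [
    [0.78,-0.98,0,0,0],
    [0.78,-0.98,0,0,0],
    [0.78,-0.98,0,0,0],
    [0.78,-0.98,0,0,0],
    [0.78,-0.98,0,0,0],
    [0.78,-0.98,0,0,0],
    [0.78,-0.98,0,0,0],
    [0.78,-0.98,0,0,0],
    [0.78,-0.98,0,0,0],
    [0.78,-0.98,0,0,0],
    [0.78,-0.98,0,0,0],
    [0.78,-0.98,0,0,0]
  ]
}}

```text
clock: 2.7
position: [0.5818, 0.0343, 0.2493]
tool_rot: [3.141, -0.0, 0.181]
force: [1.7, -0.3, -0.0]
grip_width: 0.0001
finger_force: 0.0
```

Emit:
{"api": "jog_arm", "payload": {
  "motion": [
    [0,0,0,0,0],
    [0,0,0,0,0]
  ]
}}

```text
clock: 2.9
position: [0.5812, 0.0337, 0.2489]
tool_rot: [3.142, 0.001, 0.183]
force: [-0.5, -0.8, 0.8]
grip_width: -0.0002
finger_force: 0.0
```

```bash
sed -i "s/,s\['grip_width'\].round(3)//" h.py; python3 -c "
from h import *
status()"
```

```text
2.9 board mm [71.2 84.3] z 0.2489 yaw-th 0.001 [-0.5 -0.8  0.8]
```

Emit:
{"api": "jog_arm", "payload": {
  "motion": [
    [0.1,0,0.9,0,0],
    [0,0,0.9,0,0],
    [0,0,0.9,0,0],
    [0,0,0.9,0,0],
    [0,0,0.9,0,0],
    [0,0,0.9,0,0],
    [0,0,0,0,0]
  ]
}}

```text
clock: 3.6
position: [0.5821, 0.0323, 0.0846]
tool_rot: [3.141, 0.005, 0.181]
force: [-0.4, -0.6, 0.0]
grip_width: 0.0
finger_force: 0.0
```

```bash
python3 -c "
from h import *
f=bot.grab_frame('scene');g=bot.grab_frame('top')
a=cv2.resize(f['pixels'][150:400,200:410],None,fx=1.8,fy=1.8);b=cv2.resize(g['pixels'][150:400,220:430],None,fx=1.8,fy=1.8)
cv2.imwrite('pics/d1.png',np.hstack([a,b])[:,:,::-1]);status()"
```

```text
3.7 board mm [73.9 83.1] z 0.0879 yaw-th -0.001 [0.1 0.8 0. ]
```

View pics/d1.png

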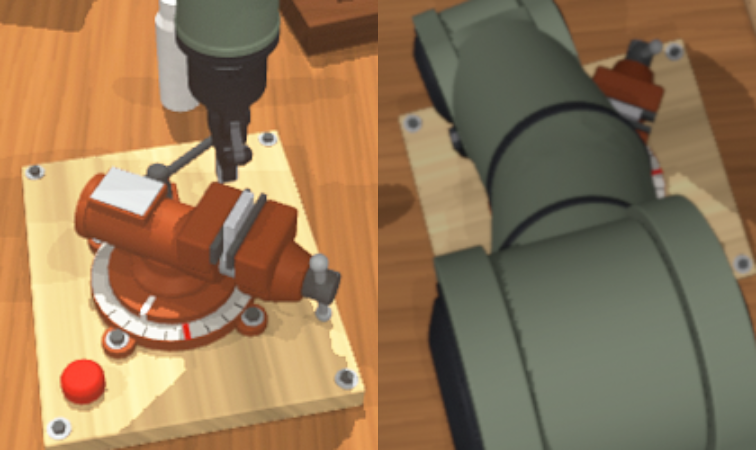

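The left view shows the fingers at about (228,165), down between the lever ball and the vise. They are clear of both, so I will sweep the lever.

Emit:
{"api": "jog_arm", "payload": {
  "motion": [
    [-0.106,-0.226,0,0,0],
    [-0.106,-0.226,0,0,0],
    [-0.106,-0.226,0,0,0],
    [-0.055,-0.232,0,0,0],
    [-0.055,-0.232,0,0,0],
    [-0.107,-0.213,0,0,0],
    [-0.107,-0.213,0,0,0]
  ]
}}

```text
clock: 4.4
position: [0.5567, 0.076, 0.0879]
tool_rot: [3.14, -0.001, 0.181]
force: [3.4, -7.7, -0.6]
grip_width: -0.0
finger_force: 3.6
```

```bash
python3 -c "
from h import *
status()"
```

```text
4.4 board mm [ 54.8 130.3] z 0.0879 yaw-th -0.001 [ 3.4 -7.7 -0.6]
```

Contact force is about 8 N, as expected. Continuing the sweep.

Emit:
{"api": "jog_arm", "payload": {
  "motion": [
    [-0.148,-0.185,0,0,0],
    [-0.148,-0.185,0,0,0],
    [-0.187,-0.147,0,0,0],
    [-0.187,-0.147,0,0,0],
    [-0.215,-0.105,0,0,0],
    [-0.215,-0.105,0,0,0],
    [-0.232,-0.053,0,0,0],
    [-0.232,-0.053,0,0,0],
    [0,0,0,0,0]
  ]
}}

```text
clock: 5.3
position: [0.5055, 0.0977, 0.0882]
tool_rot: [-3.142, -0.003, 0.183]
force: [3.0, -1.1, 0.2]
grip_width: -0.0001
finger_force: 1.1
```

```bash
python3 -c "
from h import *
status()
f=bot.grab_frame('scene')
cv2.imwrite('pics/e1.png',cv2.resize(f['pixels'][130:400,200:410],None,fx=2,fy=2)[:,:,::-1])"
```

```text
5.3 board mm [  8.4 161. ] z 0.0882 yaw-th 0.0 [ 3.  -1.1  0.2]
```

View pics/e1.png

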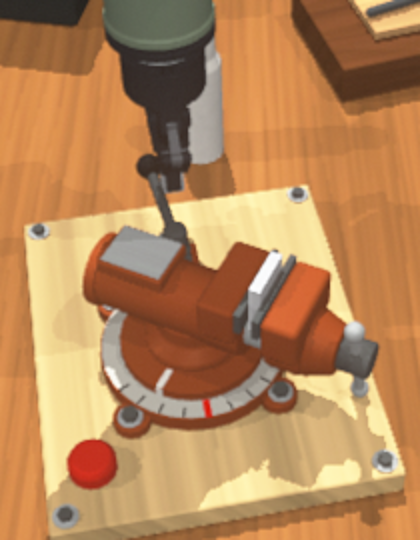

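The fingers hold the lever at the ball (274,213), swung well round, and the pointer has not moved. Next I back off, lift over, and come down at the right side of the jaw.

Emit:
{"api": "jog_arm", "payload": {
  "motion": [
    [0.5,0,0,0,0],
    [0,0,-0.9,0,0],
    [0,0,-0.97,0,0],
    [0,0,-0.97,0,0],
    [0,0,-0.97,0,0],
    [0,0,-0.97,0,0],
    [0,0,-0.97,0,0],
    [0.03,0.95,0,0,0],
    [0.03,0.95,0,0,0],
    [0.03,0.95,0,0,0],
    [0.03,0.95,0,0,0],
    [0.03,0.95,0,0,0]
  ]
}}

```text
clock: 6.55
position: [0.5499, -0.0401, 0.26]
tool_rot: [-3.141, 0.0, 0.182]
force: [0.4, -0.3, 0.1]
grip_width: 0.0001
finger_force: 0.0
```

Emit:
{"api": "jog_arm", "payload": {
  "motion": [
    [0.03,0.95,0,0,0],
    [0.03,0.95,0,0,0],
    [0.03,0.95,0,0,0],
    [0.03,0.95,0,0,0],
    [0.03,0.95,0,0,0],
    [0,0,0,0,0],
    [0,0,0.92,0,0],
    [0,0,0.92,0,0],
    [0,0,0.92,0,0],
    [0,0,0.92,0,0],
    [0,0,0.92,0,0],
    [0,0,0,0,0]
  ]
}}

```text
clock: 7.75
position: [0.5784, -0.1773, 0.1189]
tool_rot: [-3.139, 0.005, 0.183]
force: [0.5, 0.1, -0.1]
grip_width: -0.0002
finger_force: 0.0
```

```bash
cat >> h.py <<'E'
def vise():
    f=bot.grab_frame('scene');hsv=cv2.cvtColor(f['pixels'],cv2.COLOR_RGB2HSV)
    w=(hsv[...,1]<40)&(hsv[...,2]>185);out=[]
    n,l,st,c=cv2.connectedComponentsWithStats(w.astype(np.uint8))
    for i in range(1,n):
        p=tob(ray(f,*c[i],.058))
        if 6<=st[i,4]<70 and .045<np.hypot(*p)<.068: out.append((round(np.arctan2(p[1],p[0])+np.pi/2,3),round(np.hypot(*p),4),int(st[i,4])))
    d=(hsv[...,2]<70)
    print('pointer',out)
    for c,a in comps(d,12):
        p=tob(ray(f,*c,.104))-[0,.095]
        if .07<np.hypot(*p)<.1 and a<150: print('lever',round(np.arctan2(p[1],p[0])-.35,3),np.hypot(*p).round(4),a)
    return f
E
python3 -c "
from h import *
status();f=vise()
v=np.array([-.633,-.5,-.4,-.3,-.2,-.1,0]);p=np.c_[98.5*np.cos(v)+40*np.sin(v)+18*np.sin(v),98.5*np.sin(v)-40*np.cos(v)-18*np.cos(v)];print(p.round(1))
cv2.imwrite('pics/f1.png',cv2.resize(f['pixels'][130:400,200:410],None,fx=2,fy=2)[:,:,::-1])"
```

```text
7.75 board mm [  30.3 -122.7] z 0.1189 yaw-th 0.001 [ 0.5  0.1 -0.1]
pointer [(np.float64(-0.635), np.float64(0.0558), 33)]
lever 1.358 0.0853 90
[[  45.1 -105. ]
 [  58.6  -98.1]
 [  68.1  -91.8]
 [  77.   -84.5]
 [  85.   -76.4]
 [  92.2  -67.5]
 [  98.5  -58. ]]
```

View pics/f1.png

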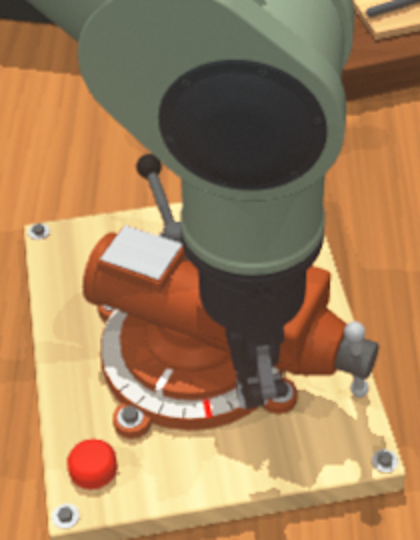

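The fingers stand to the right of the jaw at about (258,395), the lever is at 1.36 and the vise at -0.635. Pushing now.

Emit:
{"api": "jog_arm", "payload": {
  "motion": [
    [0.164,-0.197,0,0,0],
    [0.164,-0.197,0,0,0],
    [0.164,-0.197,0,0,0],
    [0.225,-0.115,0,0,0],
    [0.225,-0.115,0,0,0],
    [0.158,-0.105,0,0,0],
    [0.158,-0.105,0,0,0],
    [0.148,-0.122,0,0,0],
    [0.148,-0.122,0,0,0],
    [0.133,-0.135,0,0,0],
    [0.133,-0.135,0,0,0],
    [0,0,0,0,0]
  ]
}}

```text
clock: 9.0
position: [0.6261, -0.1225, 0.122]
tool_rot: [-3.142, -0.0, 0.183]
force: [0.4, -1.5, 0.3]
grip_width: -0.0
finger_force: 0.0
```

```bash
python3 -c "
from h import *
status();f=vise()"
```

```text
9.0 board mm [ 87.2 -77.5] z 0.122 yaw-th 0.001 [ 0.4 -1.5  0.3]
pointer [(np.float64(-0.258), np.float64(0.0565), 36)]
lever 1.358 0.0838 71
```

Emit:
{"api": "jog_arm", "payload": {
  "motion": [
    [0.06,-0.14,0,0,0],
    [0.06,-0.14,0,0,0],
    [0.05,-0.14,0,0,0],
    [0.05,-0.14,0,0,0],
    [0.05,-0.14,0,0,0],
    [0,0,0,0,0]
  ]
}}

```text
clock: 9.65
position: [0.6307, -0.1013, 0.1223]
tool_rot: [3.141, -0.002, 0.182]
force: [3.1, -3.1, 0.4]
grip_width: 0.0001
finger_force: 1.7
```

```bash
python3 -c "
from h import *
status();f=vise()"
```

```text
9.65 board mm [ 95.5 -57.4] z 0.1223 yaw-th -0.0 [ 3.1 -3.1  0.4]
pointer []
lever 1.356 0.0837 65
```

Emit:
{"api": "jog_arm", "payload": {
  "motion": [
    [0.03,-0.08,0,0,0],
    [0.03,-0.08,0,0,0],
    [0,0,0,0,0]
  ]
}}

```text
clock: 10.0
position: [0.6314, -0.0967, 0.1222]
tool_rot: [3.141, -0.001, 0.181]
force: [3.7, -4.5, 0.5]
grip_width: -0.0
finger_force: 2.0
```

```bash
python3 -c "
from h import *
status();f=vise()
cv2.imwrite('pics/g1.png',cv2.resize(f['pixels'][220:370,230:400],None,fx=4,fy=4,interpolation=0)[:,:,::-1])"
```

```text
10.0 board mm [ 97. -53.] z 0.1222 yaw-th -0.001 [ 3.7 -4.5  0.5]
pointer [(np.float64(-0.008), np.float64(0.0567), 34)]
lever 1.357 0.0834 62
```

View pics/g1.png

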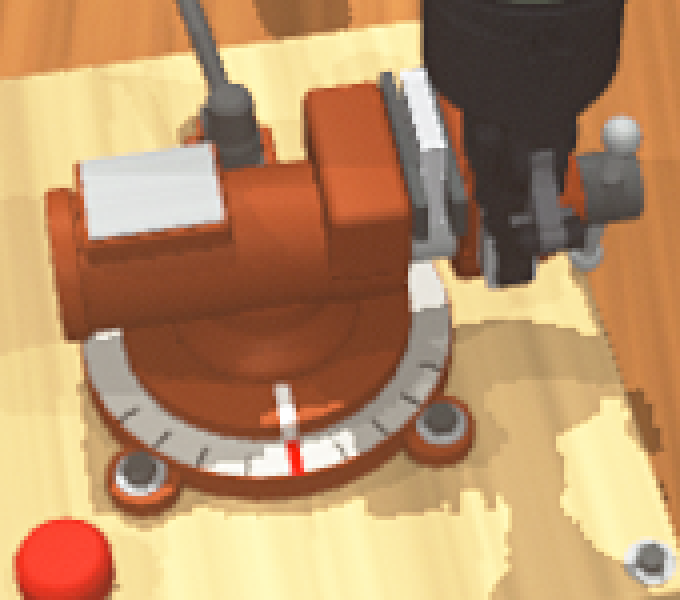

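The pointer at (287,410) lines up with the red mark at (296,458), and the measured angle is -0.008. I will back off and go to the rear side of the lever.

Emit:
{"api": "jog_arm", "payload": {
  "motion": [
    [0,0.3,0,0,0],
    [0,0.4,0,0,0],
    [0,0,-0.92,0,0],
    [0,0,-0.92,0,0],
    [0,0,-0.92,0,0],
    [0,0,-0.92,0,0],
    [0,0,-0.92,0,0],
    [0,0,0,0,0],
    [-0.6,-0.94,0,0,0],
    [-0.6,-0.94,0,0,0],
    [-0.6,-0.94,0,0,0],
    [-0.6,-0.94,0,0,0]
  ]
}}

```text
clock: 11.25
position: [0.542, -0.0189, 0.2592]
tool_rot: [-3.141, 0.001, 0.181]
force: [1.0, 0.7, 0.4]
grip_width: 0.0
finger_force: 0.0
```

Emit:
{"api": "jog_arm", "payload": {
  "motion": [
    [-0.6,-0.94,0,0,0],
    [-0.6,-0.94,0,0,0],
    [-0.6,-0.94,0,0,0],
    [-0.6,-0.94,0,0,0],
    [0,0,0,0,0],
    [0,0,0,0,0]
  ]
}}

```text
clock: 11.85
position: [0.452, 0.0787, 0.2597]
tool_rot: [3.141, 0.0, 0.182]
force: [1.0, -1.0, -0.6]
grip_width: -0.0002
finger_force: 0.0
```

```bash
python3 -c "
from h import *
status();f=vise()"
```

```text
11.85 board mm [-47.7 152. ] z 0.2597 yaw-th 0.0 [ 1.  -1.  -0.6]
pointer [(np.float64(-0.011), np.float64(0.0552), 28)]
lever 1.361 0.0845 81
```

Emit:
{"api": "jog_arm", "payload": {
  "motion": [
    [0,0,0.955,0,0],
    [0,0,0.955,0,0],
    [0,0,0.955,0,0],
    [0,0,0.955,0,0],
    [0,0,0.955,0,0],
    [0,0,0.955,0,0],
    [0,0,0,0,0],
    [0.2,0,0,0,0],
    [0.2,0,0,0,0],
    [0.2,0,0,0,0],
    [0.22,-0.087,0,0,0],
    [0.22,-0.087,0,0,0]
  ]
}}

```text
clock: 13.1
position: [0.4816, 0.089, 0.0882]
tool_rot: [3.141, 0.002, 0.181]
force: [-6.9, -7.2, -0.0]
grip_width: 0.0003
finger_force: 3.7
```

Emit:
{"api": "jog_arm", "payload": {
  "motion": [
    [0.233,-0.035,0,0,0],
    [0.233,-0.035,0,0,0],
    [0.235,0.018,0,0,0],
    [0.235,0.018,0,0,0],
    [0.225,0.067,0,0,0],
    [0.225,0.067,0,0,0],
    [0.205,0.115,0,0,0],
    [0.205,0.115,0,0,0]
  ]
}}

```text
clock: 13.9
position: [0.5355, 0.0898, 0.0879]
tool_rot: [-3.142, 0.003, 0.182]
force: [-9.0, 1.3, 3.3]
grip_width: 0.0
finger_force: 4.5
```

```bash
python3 -c "
from h import *
status();f=vise();p=tob(bot.observe()['position'])-[0,.095];print(np.arctan2(p[1],p[0]),np.hypot(*p))"
```

```text
13.9 board mm [ 36.5 147.8] z 0.0879 yaw-th -0.0 [-9.   1.3  3.3]
pointer [(np.float64(-0.011), np.float64(0.0552), 28)]
0.947501899343684 0.0644094681913549
```

Emit:
{"api": "jog_arm", "payload": {
  "motion": [
    [0.17,0.133,0,0,0],
    [0.153,0.15,0,0,0],
    [0.073,0.08,0,0,0],
    [0,0,0,0,0]
  ]
}}

```text
clock: 14.35
position: [0.55, 0.0816, 0.0882]
tool_rot: [-3.141, 0.001, 0.182]
force: [-5.5, 1.7, 1.3]
grip_width: 0.0001
finger_force: 2.4
```

```bash
python3 -c "
from h import *
status();f=vise();p=tob(bot.observe()['position'])-[0,.095];print(np.arctan2(p[1],p[0]),np.hypot(*p))"
```

```text
14.35 board mm [ 49.3 137.1] z 0.0882 yaw-th -0.0 [-5.5  1.7  1.3]
pointer [(np.float64(-0.011), np.float64(0.0552), 28)]
lever 0.04 0.0844 98
0.7081527923828087 0.06482427399619825
```

The lever is nearly home. Backing off and lifting.

Emit:
{"api": "jog_arm", "payload": {
  "motion": [
    [-0.3,-0.4,0,0,0],
    [-0.3,-0.4,0,0,0],
    [0,0,-0.95,0,0],
    [0,0,-0.95,0,0],
    [0,0,-0.95,0,0],
    [0,0,-0.95,0,0],
    [0,0,-0.95,0,0],
    [0,0,-0.95,0,0],
    [-0.9,0,0,0,0],
    [-0.9,0,0,0,0],
    [-0.9,0,0,0,0],
    [0,0,0,0,0]
  ]
}}

```text
clock: 15.6
position: [0.4454, 0.0872, 0.2593]
tool_rot: [3.141, 0.0, 0.183]
force: [0.7, -0.2, 0.7]
grip_width: -0.0003
finger_force: 0.0
```

```bash
python3 -c "
from h import *
status();f=vise()
cv2.imwrite('pics/i1.png',f['pixels'][100:480,180:560,::-1])"
```

```text
15.6 board mm [-52.6 161.5] z 0.2593 yaw-th 0.001 [ 0.7 -0.2  0.7]
pointer [(np.float64(-0.011), np.float64(0.0552), 28)]
lever 0.039 0.0846 98
```

View pics/i1.png

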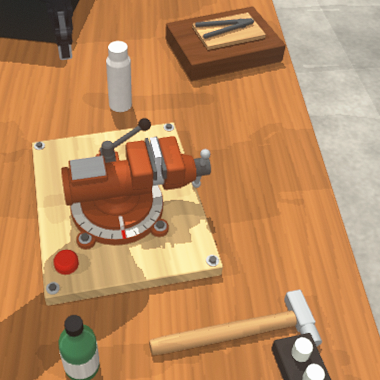

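The lever ball is back at (145,124), reading about 0.04. The pointer meets the red mark near (123,232), the bystanders stand where they were, and the arm is clear. Handing in.

```bash
python3 -c "
from h import *
print(bot.job_done())"
```

```text
the job is handed in; nothing more can be done
None
```

I slackened the lever to about 1.36 rad, turned the vise to zero (last reading -0.011 rad), pushed the lever back to about 0.04 rad, and handed the job in at about 15.6 s with the bystanders in place; the hand-in call did not report a verdict.

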